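Change over the ratchet supports on a cabinet assembly bench

TASK

The next cabinet rests on the orange support only: first raise the orange-headed support, click by click, to its top notch and let go so that its pawl holds it there. Only then press the blue support's pawl release down and keep it down until the blue head has sunk all the way.

Things in the scene. Friction and masses are not known exactly. Their poses are not given: they have to be found in the camera images.
- orange_head (a point): Top centre of the orange head, a T bar 30 (x) x 110 (y) x 32 mm tall, on a toothed rail in a fixed 110 mm tall column. z up, x across the bar. Top 160 mm above the bench when down; notches every 10 mm, the top one at 220, stop at 230. Starts in one of the lower notches (160 to 190). Lifted (5 to 20 N) it clicks past the pawl; let go, it sinks to the notch below and holds. 0.4 kg.
- blue_head (a point): Top centre of the blue head: a second support of the same build, sizes, heights and axes as orange_head. Starts in one of its upper notches (190 to 220 mm above the bench); fully down is 160 mm. Sinks by its own weight, about 0.1 m/s, while its pawl is held out; otherwise the pawl holds it. Each column (46 x 39 mm) stands on a 210 x 130 x 14 mm base plate.
- blue_tail (a point): Top centre of the blue support's pawl release: a blue round thumb pad, 36 mm across, on a steel lever, 115 mm from its rail's axis on the head's +x side; x points away from the rail. Top 75 mm above the bench at rest, open above. Sprung, 2 to 6 N: the pawl is out of the teeth from about 15 mm down, stop at 29 mm. Let up too early, the pawl catches the next notch.

How it is judged:
By the outcome, as a careful person would: the job done as asked, in the order asked, and still so for the second after the job is handed in, with the robot touching nothing.
It also fails if it takes over 42 s, if anything falls off the work surface, if the arm or the gripper's body presses on something with over 40 N, if the wrist force passes 120 N, or if a joint passes its speed limit or range.

ROBOT

A 7-joint arm with a two-finger parallel gripper is mounted at the origin on the work surface. World frame = base frame: x ahead of the robot, y to its left, z up, the work surface at z = 0. Lengths are in m, angles in rad, forces in N, time in s.
With the tool pointing down it reaches from about 0.4 to 0.85 m from the base axis. Payload 4.5 kg.
Tool frame: the origin (TCP) lies at the very end of the fingers, on their centre line; the grasp point (between the pads) lies 19 mm behind it (grip_point_offset is the distance from the TCP to the grasp point, in m); z points along the fingers, y is the line along which they close (so a half turn about z gives the same grasp; the last joint's range is limited). The gripper opens to 88 mm and grips with 3 to 60 N. Pads are 18 mm wide; open, the fingers measure 123 mm over their backs; the gripper's body (75 mm by 187 mm) begins 45 mm behind the grasp point.
Start: joints at [-1.124, 0.689, -0.195, 1.565, 0.157, 0.902, -0.215], TCP at [0.251, 0.573, 0.239] pointing down, gripper open.
Joint ranges: [-3.01, 3.01], [-0.46, 2.08], [-1.47, 1.51], [0.13, 2.56], [-1, 4.14], [0.04, 2.09], [-2.66, 2.66]. Speed limits (rad/s): [2.57, 2.57, 3.14, 3.14, 3.14, 3.14, 3.14].

INTERFACE

Orientations are given as a unit quaternion [x, y, z, w].
In Python, from plant import get_state, snapshot, camera_params, finish_job, grip_point_offset gives the robot as it stands.
- The arm moves only by the tool nudge_tcp, called after "Emit:" by a JSON object that holds its "fn" and its "kwargs". Schema: {"type":"object","properties":{"plan":{"type":"array","items":{"type":"array","items":{"type":"number"},"minItems":7,"maxItems":7},"minItems":1,"maxItems":10},"grip_n":{"type":"number"},"only":{"type":"string"},"quiet":{"type":"boolean"},"lines":{"type":"string"}},"required":["plan"],"additionalProperties":false}. plan is a list of rows, 1 to 10 of them, each of 7 numbers: the opening from 0.0 (shut) to 1.0 (fully open), then dx, dy, dz in fractions of the full range, 1 being 0.6 m, then a rotation vector rx, ry, rz in fractions of the full range, 1 being pi/2 rad; each row is the pose to reach, as a shift and turn from the pose commanded when the call began, along the tool's axes at that moment; what a row does not reach only later rows make up. A row lasts 1/10 s, in which the tool goes at most 0.05 m and 0.15 rad, less where a joint would pass 70% of its speed; a pose out of reach is approached as far as the arm can. The fingers move at their own pace and stop on an object; grip_n is the grip in N (left out, the last holds). Time passes only in rows, so rows that do not move let the fingers close. The tool returns the time, the measured TCP pose, the force, the opening and the grip force at its end. only (a regular expression) keeps the lines of the reply that match it, lines (a string "A,B") keeps lines A to B, and quiet returns only ok. Shift and turn numbers lie between -1 and 1, and a call with a number outside is refused. Input that does not fit is refused with a message, and nothing moves.
- get_state(): the state, without advancing time (a new reading comes with each control period).
- snapshot(name): name is "scene" or "top" or "wrist"; returns (picture, depth): 420x560x3 uint8, red, green, blue; 420x560 float32, m along the optical axis (not along the pixel's ray), 0 where there is no reading.
- camera_params(name): a dict with "fx", "fy", "cx", "cy" (pixels), "rvec" (rotation vector, rad) and "tvec" (3), from world to camera coordinates, as OpenCV has them. Camera axes: x right, y down, z forward; pixel columns grow to the right and rows downward; lengths in m; the calibration is good to about 2 mm. A picture is of the moment at which its call begins: read the wrist's pose just before it. camera_params takes no time and is no camera call; for the wrist camera it gives the pose at the moment of the call.
- finish_job(): hands the job in; it is judged then, once.
The state is a dict: "clock": time; "q": joint angles; "qd": joint speeds; "joint_torque": joint torques, N m; "tool_pos": TCP position; "eef_rot": TCP orientation; "contact_force": force on the tool from outside, world axes, zero at the start; "moment": the same for the moment, N m; "opening": opening from 0.0 (shut) to 1.0 (fully open); "finger_force": force on a finger pad.
Only numpy, scipy, OpenCV 4.12 (cv2) and the standard library are available. Lean on these libraries where they do the work, as an engineer would, in place of code of your own. Each camera call takes 0.05 s, during which the arm holds its last target. There are 200 camera calls.

## Working session

There is one attempt and no reset: what is moved stays moved. The work goes in short steps, Python scripts to look and compute and a tool call to move; the robot and the scene stay as the last step left them, time stands still between calls to the robot, and variables do not carry over. Pictures are saved under pics/ and viewed, at most 10 in all, crops included, and the job is handed in when it is done.

```bash
mkdir -p pics; ls; cat > h.py <<'E'
import numpy as np, cv2
from plant import *
from scipy.spatial.transform import Rotation as R
def cloud(n):
    p=camera_params(n); im,d=snapshot(n)
    v,u=np.mgrid[:420,:560]
    c=np.stack([(u-p['cx'])/p['fx']*d,(v-p['cy'])/p['fy']*d,d],-1)
    M=R.from_rotvec(np.ravel(p['rvec'])).as_matrix()
    return im,d,(c-np.ravel(p['tvec']))@M
def save(im,f): cv2.imwrite('pics/'+f,im[:,:,::-1])
E
python3 - <<'E'
from h import *
s=get_state();print(s)
out={}
ims=[]
for n in('scene','top'):
    im,d,P=cloud(n); ims.append(im); np.savez(n+'.npz',im=im,d=d,P=P)
    hsv=cv2.cvtColor(im,cv2.COLOR_RGB2HSV)
    for c,(a,b) in dict(orange=(5,20),blue=(95,125)).items():
        m=cv2.inRange(hsv,(a,120,60),(b,255,255))
        k,l,st,ce=cv2.connectedComponentsWithStats(m)
        for i in range(1,k):
            if st[i,4]>60:
                q=P[(l==i)&(d>0)]
                print(n,c,st[i],ce[i].round(1),np.percentile(q,[2,50,98],axis=0).round(3).tolist() if len(q) else 0)
    print({k:np.round(v,3).tolist() for k,v in camera_params(n).items()})
save(ims[0],'s0.png');save(ims[1],'t0.png')
E
```

```text
pics
{'clock': 0.0, 'q': array([-1.12421111,  0.69001305, -0.19454183,  1.56633911,  0.15732084,
        0.90250368, -0.21510506]), 'qd': array([ 0.00176429, -0.00077375, -0.0001565 ,  0.00042543,  0.00162769,
        0.00026245,  0.00068747]), 'joint_torque': array([-1.64292724e-04, -5.27567983e+01, -1.26668762e+00, -1.53426701e+01,
       -5.25709928e-02,  6.68105960e-03,  1.74623706e-04]), 'tool_pos': array([0.25050783, 0.57190584, 0.23789392]), 'eef_rot': array([ 2.04874940e-01,  9.78787713e-01, -9.24937316e-04, -1.26365401e-04]), 'contact_force': array([ 0.78726229, -0.64780894, -0.50990303]), 'moment': array([-0.00374697,  0.02097479, -0.00340847]), 'finger_force': 0.0, 'opening': 0.995715918327898}
scene orange [117   0  20  16 237] [126.5   7.3] [[-1.983, 0.054, -0.747], [-1.958, 0.108, -0.702], [-1.936, 0.163, -0.656]]
scene orange [ 372    0  188  124 9365] [496.6  42.7] [[-0.654, 1.119, -0.359], [0.059, 1.128, -0.116], [0.153, 1.416, 0.086]]
scene orange [415   0  43   5 190] [436.8   1.9] [[-0.418, 0.512, -0.149], [-0.293, 1.125, -0.085], [0.266, 1.133, 0.329]]
scene oran
[... 616 characters left out ...]
.774, 'cx': 268.266, 'cy': 213.781, 'rvec': [2.151, 1.391, -0.487], 'tvec': [-0.224, -0.297, 1.357]}
top orange [  304    19   130   105 10525] [368.8  71.8] [[0.721, -0.28, 0.0], [0.816, -0.178, 0.006], [0.883, -0.062, 0.086]]
top orange [148 147  20  19 302] [157.8 155.9] [[0.609, 0.204, 0.013], [0.624, 0.22, 0.075], [0.641, 0.249, 0.079]]
top orange [126 201  67  29 173] [168.2 219.2] [[0.488, 0.141, 0.109], [0.503, 0.174, 0.173], [0.535, 0.242, 0.181]]
top blue [367 166  20  19 280] [376.4 174.8] [[0.587, -0.204, 0.061], [0.602, -0.188, 0.067], [0.619, -0.172, 0.07]]
{'fx': 513.487, 'fy': 513.487, 'cx': 277.153, 'cy': 208.763, 'rvec': [2.239, -2.175, 0.07], 'tvec': [-0.02, 0.535, 0.999]}
```

View pics/s0.png

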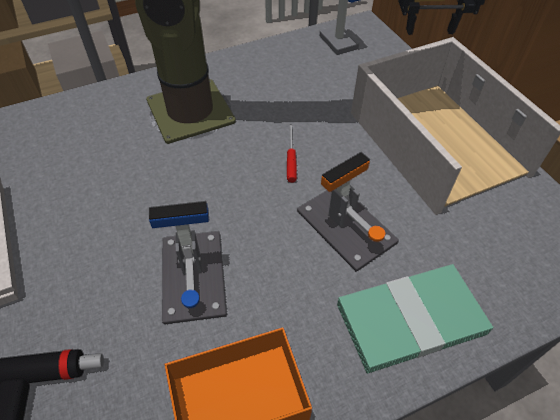

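View pics/t0.png

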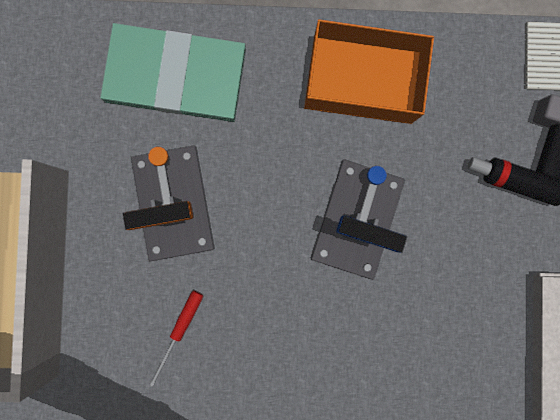

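The scene view shows black-topped T heads: orange at about (345,170) with its pad at (376,233), and blue at (180,212) with its pad at (190,298). The top view puts the heads at about (158,215) and (372,233), and the pads at (158,156) and (376,175). Next I'll measure the head tops.

```bash
python3 - <<'E'
from h import *
for n in('top','scene'):
    z=np.load(n+'.npz');im,d,P=z['im'],z['d'],z['P']
    hsv=cv2.cvtColor(im,cv2.COLOR_RGB2HSV)
    print(n)
    for c,x,y in(('orange',.5,.19),('blue',.49,-.16)):
        near=(d>0)&(np.hypot(P[...,0]-x,P[...,1]-y)<.09)&(P[...,2]>.135)
        m=near&(im.max(-1)<60)&(hsv[...,1]<110)
        zt=np.median(P[m][:,2]); m&=abs(P[...,2]-zt)<.008
        m=cv2.morphologyEx(m.astype(np.uint8),cv2.MORPH_OPEN,np.ones((3,3)))>0
        # ray-cast mask pixels onto plane zt
        p=camera_params(n);M=R.from_rotvec(np.ravel(p['rvec'])).as_matrix();C=-M.T@np.ravel(p['tvec'])
        Q=P[m];Q=C+(Q-C)*((zt-C[2])/(Q[:,2]-C[2]))[:,None]
        r=cv2.minAreaRect((Q[:,:2]*1000).astype(np.float32))
        print(c,'zt',zt.round(4),m.sum(),np.round(r[0],1),np.round(r[1],1),round(r[2],1))
    for c,(a,b),lo in(('orange',(5,20),(.625,.22)),('blue',(95,125),(.604,-.188))):
        m=(cv2.inRange(hsv,(a,120,60),(b,255,255))>0)&(d>0)&(np.hypot(P[...,0]-lo[0],P[...,1]-lo[1])<.03)&(P[...,2]>.05)
        Q=P[m];zt=np.percentile(Q[:,2],70);Q=Q[Q[:,2]>zt-.006]
        r=cv2.minEnclosingCircle((Q[:,:2]*1000).astype(np.float32));print(c,'pad',zt.round(4),np.round(r[0],1),round(r[1],1),Q.mean(0).round(4))
s=get_state();print(R.from_quat(s['eef_rot']).as_matrix().round(3))
E
```

```text
top
orange zt 0.1797 1036 [512.6 196.7] [ 26.9 106.3] 12.3
blue zt 0.1988 1100 [ 492.2 -155.8] [106.5  28. ] 73.2
orange pad 0.0762 [624.8 220.1] 17.8 [0.6245 0.2198 0.0752]
blue pad 0.0677 [ 603.4 -188.5] 17.7 [ 0.6026 -0.1881  0.0667]
scene
orange zt 0.1783 497 [514.5 195.2] [ 27.3 106.6] 12.1
blue zt 0.1982 668 [ 493.8 -156.5] [106.9  27.9] 73.5
orange pad 0.0746 [625.2 220.2] 19.2 [0.6265 0.2189 0.0738]
blue pad 0.0666 [ 604.  -189.5] 18.0 [ 0.6045 -0.1891  0.0659]
[[-0.916  0.401 -0.001]
 [ 0.401  0.916 -0.002]
 [-0.    -0.002 -1.   ]]
```

Measured in both views: orange top 0.179 at (0.5135, 0.196), bar normal at 12.2°. Blue top is 0.1985 at (0.493, -0.156). The blue pad is at (0.604, -0.189), z about 0.067, which is lower than the text's 75 mm. Pad-to-rail distance is 115 mm, as it should be. I'll check that the path is clear before moving.

```bash
python3 - <<'E'
from h import *
A=np.array([.2505,.572]);B=np.array([.5135,.196]);u=(B-A)/np.linalg.norm(B-A)
for n in('top','scene'):
    z=np.load(n+'.npz');P=z['P'][z['d']>0]
    t=(P[:,:2]-A)@u; e=abs((P[:,:2]-A)@np.array([-u[1],u[0]]))
    for a in np.arange(-.1,.5,.1):
        q=P[(t>a)&(t<a+.1)&(e<.12)&(P[:,2]<.5)]
        print(n,round(a,1),len(q),q[:,2].max().round(3) if len(q) else None)
E
```

```text
top -0.1 14 0.004
top 0.0 1247 0.163
top 0.1 6614 0.165
top 0.2 8689 0.165
top 0.3 5787 0.023
top 0.4 6340 0.186
scene -0.1 3991 0.336
scene 0.0 2301 0.34
scene 0.1 2689 0.163
scene 0.2 4066 0.163
scene 0.3 1991 0.012
scene 0.4 4140 0.182
```

Careful with the scale: shifts go in shares of 0.6 m and turns go in shares of pi/2 rad. That gives: -0.392 m / 0.6 = -0.6533, -0.36 m / 0.6 = -0.6, 0.946 rad / 1.5708 = 0.6022.

Emit:
{"fn": "nudge_tcp", "kwargs": {"plan": [[1, -0.0667, -0.04, -0.0167, 0, 0, 0.0637], [1, -0.1333, -0.08, -0.0167, 0, 0, 0.1273], [1, -0.2, -0.1217, -0.0167, 0, 0, 0.191], [1, -0.2667, -0.1633, -0.0167, 0, 0, 0.2546], [1, -0.3333, -0.2033, -0.0167, 0, 0, 0.3183], [1, -0.4, -0.2433, 0, 0, 0, 0.382], [1, -0.4667, -0.285, 0, 0, 0, 0.4456], [1, -0.5333, -0.325, 0, 0, 0, 0.5093], [1, -0.6, -0.3667, 0, 0, 0, 0.573], [1, -0.6533, -0.3983, 0, 0, 0, 0.6022]], "grip_n": 50}}

```text
clock: 1.1
tool_pos: [0.5151, 0.1932, 0.2385]
eef_rot: [0.63, 0.776, -0.001, 0.0]
contact_force: [-0.6, -0.6, -0.1]
opening: 0.998
finger_force: 0.0
```

```bash
python3 - <<'E'
from h import *
s=get_state();M=R.from_quat(s['eef_rot']).as_matrix()
print(s['clock'],s['tool_pos'],M.round(3).tolist(),s['q'].round(2),np.degrees(np.arctan2(M[1,1],M[0,1])))
print(M.T@(np.array([.5135,.196,.146])-s['tool_pos']))
im,d,P=cloud('wrist')
near=(d>0)&(np.hypot(P[...,0]-.5135,P[...,1]-.196)<.08)&(P[...,2]>.14)&(P[...,2]<.2)&(im.max(-1)<60)
Q=P[near];zt=np.median(Q[:,2]);Q=Q[abs(Q[:,2]-zt)<.006];print(len(Q),zt,cv2.minAreaRect((Q[:,:2]*1000).astype(np.float32)))
save(im,'w1.png')
E
```

```text
1.1 [0.5150952  0.19317145 0.23850305] [[-0.205, 0.979, -0.0], [0.979, 0.205, -0.001], [-0.001, -0.0, -1.0]] [-0.46  0.59  0.03  1.8  -0.02  0.75 -0.21] 11.837012452188306
[ 0.00321834 -0.00094996  0.09249919]
4155 0.17929108917387224 ((508.49151611328125, 214.64845275878906), (26.63542938232422, 68.52056884765625), 12.02585506439209)
```

View pics/w1.png

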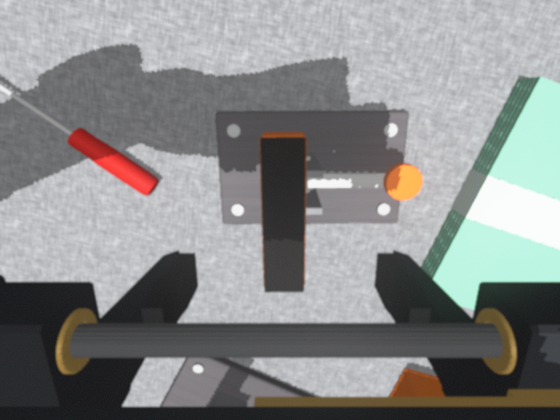

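The wrist view shows the orange bar midway between the open fingers (bar column about 283, gap 196 to 378), square to them, at height 0.179. I'll descend and grip.

Converted, 0.092 m / 0.6 = 0.1533, 0.075 m / 0.6 = 0.125.

Emit:
{"fn": "nudge_tcp", "kwargs": {"plan": [[1, 0.0033, -0.0017, 0.0667, 0, 0, 0], [1, 0.0033, -0.0017, 0.125, 0, 0, 0], [1, 0.0033, -0.0017, 0.1533, 0, 0, 0], [1, 0.0033, -0.0017, 0.1533, 0, 0, 0], [0.2, 0.0033, -0.0017, 0.1533, 0, 0, 0], [0.2, 0.0033, -0.0017, 0.1533, 0, 0, 0], [0.2, 0.0033, -0.0017, 0.1533, 0, 0, 0], [0.2, 0.0033, -0.0017, 0.1533, 0, 0, 0], [0.2, 0.0033, -0.0017, 0.1533, 0, 0, 0], [0.2, 0.0033, -0.0017, 0.1533, 0, 0, 0]], "grip_n": 50}}

```text
clock: 2.15
tool_pos: [0.5127, 0.1982, 0.147]
eef_rot: [0.628, 0.778, 0.0, 0.0]
contact_force: [0.6, -0.0, 0.2]
opening: 0.479
finger_force: 0.0
```

Emit:
{"fn": "nudge_tcp", "kwargs": {"plan": [[0.2, 0, 0, 0, 0, 0, 0], [0.2, 0, 0, 0, 0, 0, 0], [0.2, 0, 0, 0, 0, 0, 0], [0.2, 0, 0, 0, 0, 0, 0], [0.2, 0, 0, 0, 0, 0, 0]], "grip_n": 50}}

```text
clock: 2.65
tool_pos: [0.5124, 0.1981, 0.1467]
eef_rot: [0.628, 0.778, -0.0, -0.0]
contact_force: [-0.7, 0.7, 1.6]
opening: 0.338
finger_force: 50.0
```

Converted, -0.045 m / 0.6 = -0.075, -0.04 m / 0.6 = -0.0667.

Emit:
{"fn": "nudge_tcp", "kwargs": {"plan": [[0.2, 0, 0, -0.0083, 0, 0, 0], [0.2, 0, 0, -0.0167, 0, 0, 0], [0.2, 0, 0, -0.025, 0, 0, 0], [0.2, 0, 0, -0.0333, 0, 0, 0], [0.2, 0, 0, -0.0417, 0, 0, 0], [0.2, 0, 0, -0.05, 0, 0, 0], [0.2, 0, 0, -0.0583, 0, 0, 0], [0.2, 0, 0, -0.0667, 0, 0, 0], [0.2, 0, 0, -0.075, 0, 0, 0], [0.2, 0, 0, -0.075, 0, 0, 0]], "grip_n": 55}}

```text
clock: 3.65
tool_pos: [0.5124, 0.1981, 0.1929]
eef_rot: [0.628, 0.778, 0.0, 0.0]
contact_force: [-0.1, 0.4, -3.2]
opening: 0.335
finger_force: 55.0
```

```bash
python3 - <<'E'
from h import *
print(get_state()['contact_force'])
for n in('top','scene'):
    im,d,P=cloud(n)
    m=(cv2.inRange(cv2.cvtColor(im,cv2.COLOR_RGB2HSV),(5,120,50),(20,255,255))>0)&(d>0)&(np.hypot(P[...,0]-.513,P[...,1]-.196)<.08)
    print(n,m.sum(),np.percentile(P[m],[2,50,98],axis=0).round(3) if m.any() else 0)
save(im,'s2.png')
E
```

```text
[-0.09702529  0.44814969 -3.15392724]
top 127 [[0.473 0.14  0.197]
 [0.514 0.146 0.22 ]
 [0.585 0.18  0.292]]
scene 357 [[0.497 0.141 0.195]
 [0.533 0.167 0.214]
 [0.563 0.224 0.288]]
```

View pics/s2.png

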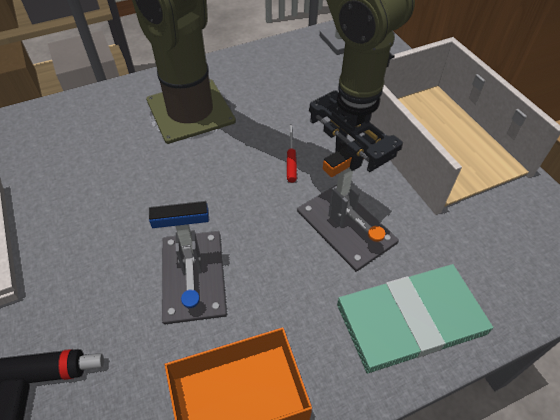

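The head came up with the gripper: orange bar at about (337,165), bottom edge near 0.195, so the top is near 0.225. I'll open the fingers so it settles on its notch.

Converted, -0.1 m / 0.6 = -0.1667, -0.07 m / 0.6 = -0.1167.

Emit:
{"fn": "nudge_tcp", "kwargs": {"plan": [[1, 0, 0, 0, 0, 0, 0], [1, 0, 0, 0, 0, 0, 0], [1, 0, 0, 0, 0, 0, 0], [1, 0, 0, 0, 0, 0, 0], [1, 0, 0, 0, 0, 0, 0], [1, 0, 0, 0, 0, 0, 0], [1, 0, 0, -0.05, 0, 0, 0], [1, 0, 0, -0.1167, 0, 0, 0], [1, 0, 0, -0.1667, 0, 0, 0], [1, 0, 0, -0.1667, 0, 0, 0]]}}

```text
clock: 4.75
tool_pos: [0.515, 0.199, 0.2958]
eef_rot: [0.628, 0.778, 0.004, 0.002]
contact_force: [0.7, -0.1, -0.2]
opening: 0.998
finger_force: 0.0
```

```bash
cat > ht.py <<'E'
from h import *
s=get_state();M=R.from_quat(s['eef_rot']).as_matrix();print(s['clock'],s['tool_pos'].round(4),M.round(3).tolist(),s['q'].round(2))
for n in('top','scene'):
    im,d,P=cloud(n)
    for c,x,y in(('orange',.513,.196),('blue',.493,-.156)):
        m=(d>0)&(np.hypot(P[...,0]-x,P[...,1]-y)<.065)&(P[...,2]>.135)&(P[...,2]<.236)&(im.max(-1)<60)
        Q=P[m]
        if len(Q)>30:
            zt=np.median(Q[:,2]);Q=Q[abs(Q[:,2]-zt)<.008];r=cv2.minAreaRect((Q[:,:2]*1000).astype(np.float32));print(n,c,len(Q),zt.round(4),np.round(r[0]),np.round(r[1]),np.round(r[2]))
    m=(cv2.inRange(cv2.cvtColor(im,cv2.COLOR_RGB2HSV),(95,120,60),(125,255,255))>0)&(d>0)&(np.hypot(P[...,0]-.604,P[...,1]+.189)<.03)
    if m.sum()>20: print(n,'bluepad',m.sum(),np.percentile(P[m][:,2],70).round(4))
    save(im,f"{n}_{s['clock']:.1f}.png")
E
python3 ht.py
```

```text
4.75 [0.515  0.199  0.2958] [[-0.21, 0.978, 0.008], [0.978, 0.21, 0.004], [0.002, 0.009, -1.0]] [-0.47  0.52  0.03  1.73 -0.02  0.89 -0.22]
top orange 705 0.2196 [517. 181.] [29. 74.] 12.0
top blue 1124 0.1987 [ 492. -155.] [108.  29.] 73.0
top bluepad 279 0.0677
scene orange 542 0.2184 [514. 196.] [ 29. 109.] 11.0
scene blue 676 0.1982 [ 493. -157.] [108.  29.] 74.0
scene bluepad 260 0.0665
```

Both views now put the orange top at 0.219, its top notch, with nothing holding it. Next I'll move above the blue pad, fingers shut, with the gripper's long side along the blue bar.

Converted, -0.398 m / 0.6 = -0.6633, -0.04 m / 0.6 = -0.0667, -1.072 rad / 1.5708 = -0.6825.

Emit:
{"fn": "nudge_tcp", "kwargs": {"plan": [[0, -0.0667, 0, 0, 0, 0, -0.0681], [0, -0.1333, 0.0017, 0, 0, 0, -0.1362], [0, -0.2, 0.0017, 0, 0, 0, -0.2044], [0, -0.2667, 0.0033, 0, 0, 0, -0.2725], [0, -0.3333, 0.005, 0, 0, 0, -0.3406], [0, -0.4, 0.005, 0, 0, 0, -0.4087], [0, -0.4667, 0.0067, 0, 0, 0, -0.4775], [0, -0.5333, 0.0067, 0, 0, 0, -0.5456], [0, -0.6, 0.0083, 0, 0, 0, -0.6137], [0, -0.6633, 0.01, 0, 0, 0, -0.6825]], "grip_n": 20}}

```text
clock: 5.85
tool_pos: [0.6013, -0.1915, 0.2897]
eef_rot: [0.141, 0.99, 0.0, -0.002]
contact_force: [0.1, 0.5, 0.1]
opening: 0.118
finger_force: 0.0
```

Emit:
{"fn": "nudge_tcp", "kwargs": {"plan": [[0, 0, 0, 0.0833, 0, 0, 0], [0, 0, 0, 0.1667, 0, 0, 0], [0, 0, 0, 0.25, 0, 0, 0], [0, 0, 0, 0.25, 0, 0, 0], [0, 0, 0, 0.25, 0, 0, 0]]}}

```text
clock: 6.35
tool_pos: [0.6014, -0.1893, 0.1409]
eef_rot: [0.143, 0.99, 0.0, -0.001]
contact_force: [1.2, -0.1, 0.8]
opening: 0.009
finger_force: 0.0
```

```bash
python3 - <<'E'
from h import *
s=get_state();M=R.from_quat(s['eef_rot']).as_matrix()
print(np.degrees(np.arctan2(M[1,1],M[0,1])),M.T@(np.array([.604,-.189,.067])-s['tool_pos']))
im,d,P=cloud('wrist');save(im,'w3.png')
E
```

```text
73.58708994900208 [-0.00257528  0.00104062  0.07390594]
```

View pics/w3.png

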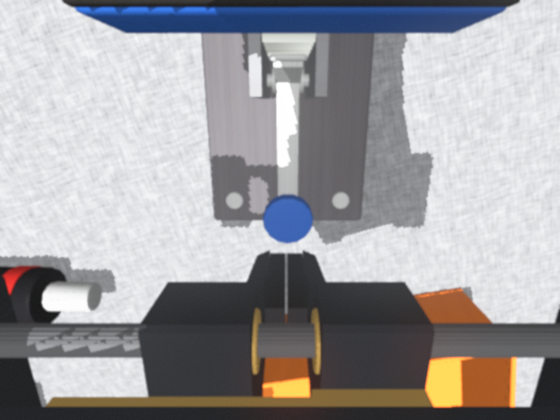

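The wrist view shows the shut fingers lined up with the blue pad (289,218) and the blue bar at the top edge of the frame. The camera sits on the head's side, so I'll check how far it sticks out before going down.

```bash
python3 - <<'E'
from h import *
s=get_state();M=R.from_quat(s['eef_rot']).as_matrix()
p=camera_params('wrist');W=R.from_rotvec(np.ravel(p['rvec'])).as_matrix();C=-W.T@np.ravel(p['tvec'])
print('cam in tool',M.T@(C-s['tool_pos']),'blue head',M.T@(np.array([.493,-.156,.2])-s['tool_pos']))
E
```

```text
cam in tool [ 0.07836665 -0.00098034 -0.14587057] blue head [ 0.11504899  0.00117225 -0.05722805]
```

The camera would pass within about 20 mm of the blue bar, which is too tight. A half turn puts it on the far side.

Converted, -0.03 m / 0.6 = -0.05, 1.5 rad / 1.5708 = 0.9549.

Emit:
{"fn": "nudge_tcp", "kwargs": {"plan": [[0, 0, 0, -0.05, 0, 0, 0.0955], [0, 0, 0, -0.05, 0, 0, 0.191], [0, 0, 0, -0.05, 0, 0, 0.2865], [0, 0, 0, -0.05, 0, 0, 0.382], [0, 0, 0, -0.05, 0, 0, 0.4775], [0, 0, 0, -0.05, 0, 0, 0.573], [0, 0, 0, -0.05, 0, 0, 0.6685], [0, 0, 0, -0.05, 0, 0, 0.7639], [0, 0, 0, -0.05, 0, 0, 0.8594], [0, 0, 0, -0.05, 0, 0, 0.9549]]}}

```text
clock: 7.4
tool_pos: [0.6044, -0.1893, 0.1755]
eef_rot: [0.781, 0.625, 0.003, 0.002]
contact_force: [0.4, -0.1, -0.6]
opening: 0.009
finger_force: 0.0
```

Emit:
{"fn": "nudge_tcp", "kwargs": {"plan": [[0, 0, 0, 0, 0, 0, 0.0955], [0, 0, 0, 0, 0, 0, 0.191], [0, 0, 0, 0, 0, 0, 0.2865], [0, 0, 0, 0, 0, 0, 0.382], [0, 0, 0, 0, 0, 0, 0.4775], [0, 0, 0, 0, 0, 0, 0.573], [0, 0, 0, 0, 0, 0, 0.6685], [0, 0, 0, 0, 0, 0, 0.7639], [0, 0, 0, 0, 0, 0, 0.8594], [0, 0, 0, 0, 0, 0, 0.9549]]}}

```text
clock: 8.4
tool_pos: [0.6046, -0.1887, 0.175]
eef_rot: [0.997, -0.074, 0.003, -0.001]
contact_force: [-0.3, -0.2, -0.0]
opening: 0.004
finger_force: 0.0
```

Emit:
{"fn": "nudge_tcp", "kwargs": {"plan": [[0, 0, 0, 0.0167, 0, 0, 0.0891], [0, 0, 0, 0.05, 0, 0, 0.0891], [0, 0, 0, 0.05, 0, 0, 0.0891]]}}

```text
clock: 8.7
tool_pos: [0.603, -0.1877, 0.1423]
eef_rot: [0.99, -0.141, 0.001, -0.002]
contact_force: [-0.3, 0.1, 0.2]
opening: 0.004
finger_force: 0.0
```

```bash
python3 - <<'E'
from h import *
s=get_state();M=R.from_quat(s['eef_rot']).as_matrix()
print(s['q'].round(2),np.degrees(np.arctan2(M[1,1],M[0,1])),M.T@(np.array([.604,-.189,.067])-s['tool_pos']))
E
```

```text
[-0.09  0.91  0.62  1.65 -0.69  0.81 -1.01] -106.19709921000845 [0.00123406 0.00127982 0.07533442]
```

Converted, 0.094 m / 0.6 = 0.1567, 0.08 m / 0.6 = 0.1333.

Emit:
{"fn": "nudge_tcp", "kwargs": {"plan": [[0, 0.0017, 0.0017, 0.0667, 0, 0, 0], [0, 0.0017, 0.0017, 0.1083, 0, 0, 0], [0, 0.0017, 0.0017, 0.125, 0, 0, 0], [0, 0.0017, 0.0017, 0.1333, 0, 0, 0], [0, 0.0017, 0.0017, 0.1417, 0, 0, 0], [0, 0.0017, 0.0017, 0.15, 0, 0, 0], [0, 0.0017, 0.0017, 0.1567, 0, 0, 0], [0, 0.0017, 0.0017, 0.1567, 0, 0, 0]]}}

```text
clock: 9.5
tool_pos: [0.6041, -0.1908, 0.0481]
eef_rot: [0.99, -0.142, 0.001, -0.0]
contact_force: [2.0, 2.5, 3.3]
opening: 0.008
finger_force: 1.9
```

```bash
python3 ht.py
```

```text
9.5 [ 0.6041 -0.1908  0.0481] [[0.96, -0.281, 0.002], [-0.281, -0.96, -0.0], [0.002, -0.001, -1.0]] [-0.03  1.03  0.52  1.68 -0.78  0.65 -0.94]
top orange 1170 0.2196 [513. 197.] [ 29. 107.] 12.0
scene orange 533 0.2183 [514. 195.] [ 29. 107.] 12.0
scene blue 204 0.1592 [ 503. -123.] [35. 28.] 70.0
scene bluepad 92 0.0427
```

Converted, 0.003 m / 0.6 = 0.005.

Emit:
{"fn": "nudge_tcp", "kwargs": {"plan": [[0, 0, 0, 0.005, 0, 0, 0], [0, 0, 0, 0.005, 0, 0, 0], [0, 0, 0, 0.005, 0, 0, 0], [0, 0, 0, 0.005, 0, 0, 0], [0, 0, 0, 0.005, 0, 0, 0], [0, 0, 0, 0.005, 0, 0, 0], [0, 0, 0, 0.005, 0, 0, 0], [0, 0, 0, 0.005, 0, 0, 0]]}}

```text
clock: 10.4
tool_pos: [0.6041, -0.1909, 0.0469]
eef_rot: [0.99, -0.142, 0.001, -0.0]
contact_force: [0.2, 4.2, 15.6]
opening: 0.004
finger_force: 7.2
```

```bash
python3 ht.py; ls pics
```

```text
10.4 [ 0.6041 -0.1909  0.0469] [[0.96, -0.281, 0.003], [-0.281, -0.96, 0.0], [0.003, -0.001, -1.0]] [-0.03  1.03  0.51  1.68 -0.78  0.64 -0.94]
top orange 1169 0.2196 [513. 197.] [ 28. 107.] 12.0
scene orange 527 0.2184 [514. 195.] [ 28. 108.] 12.0
scene blue 201 0.1592 [ 503. -122.] [37. 29.] 74.0
scene bluepad 87 0.041
s0.png
s2.png
scene_10.4.png
scene_4.8.png
scene_9.5.png
t0.png
top_10.4.png
top_4.8.png
top_9.5.png
w1.png
w3.png
```

View pics/scene_9.5.png

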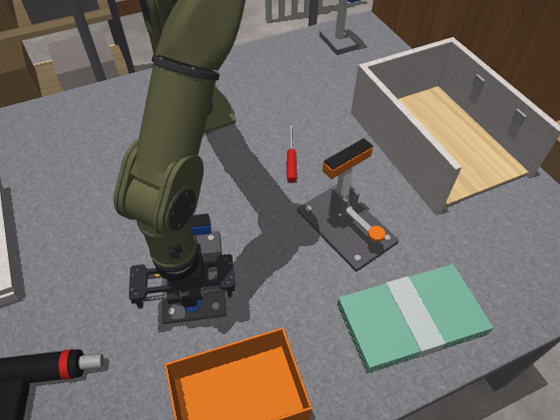

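The pad is at its stop with 15 N on it. The visible end of the blue head, at about (200,222), reads 0.159, which is fully down, and orange is still up at (348,158). I'll lift off and check.

Converted, -0.2 m / 0.6 = -0.3333, -0.19 m / 0.6 = -0.3167.

Emit:
{"fn": "nudge_tcp", "kwargs": {"plan": [[0, 0, 0, -0.0333, 0, 0, 0], [0, 0, 0, -0.0833, 0, 0, 0], [0, 0, 0, -0.1667, 0, 0, 0], [0, 0, 0, -0.25, 0, 0, 0], [0, 0.0833, 0, -0.3167, 0, 0, 0], [0, 0.1667, 0, -0.3333, 0, 0, 0], [0, 0.1667, 0, -0.3333, 0, 0, 0], [0, 0.1667, 0, -0.3333, 0, 0, 0]]}}

```text
clock: 11.3
tool_pos: [0.6995, -0.2208, 0.2444]
eef_rot: [0.99, -0.142, 0.0, 0.001]
contact_force: [0.0, -0.3, -0.1]
opening: 0.008
finger_force: 0.0
```

```bash
python3 ht.py
```

```text
11.3 [ 0.6995 -0.2208  0.2444] [[0.96, -0.281, 0.0], [-0.281, -0.96, -0.003], [0.001, 0.002, -1.0]] [-0.04  0.94  0.71  1.2  -0.6   1.2  -1.19]
top orange 1160 0.2196 [513. 197.] [ 28. 107.] 12.0
scene orange 532 0.2183 [515. 195.] [ 29. 106.] 11.0
scene blue 324 0.1592 [ 499. -136.] [64. 28.] 74.0
scene bluepad 177 0.0747
```

```bash
python3 -c "from plant import *; print(finish_job())"
```

```text
the job is handed in; nothing more can be done
None
```

The job is handed in at about 11.4 s of the 42 s allowed: the orange head rests in its top notch (top measured at about 219 mm) and, after that, the blue head was let all the way down (about 159 mm), with the arm clear of everything.

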